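Lay out the injection tray

ROBOT

A 6-joint arm with a two-finger parallel gripper is mounted at the origin on the work surface. World frame = base frame: x ahead of the robot, y to its left, z up, the work surface at z = 0. Lengths are in m, angles in rad, forces in N, time in s.
With the tool pointing down it reaches from about 0.3 to 0.875 m from the base axis. Payload 6.4 kg.
Tool frame: the origin (TCP) lies at the very end of the fingers, on their centre line; the grasp point (between the pads) lies 19 mm behind it (ctrl.hold_point_z is the distance from the TCP to the grasp point, in m); y points along the fingers, x is the direction in which the jaws open and shut, and the axes are right-handed (so a half turn about y gives the same grasp; the last joint's range is limited). The gripper opens to 85 mm and grips with 20 to 120 N. Pads are 22 mm wide; open, the fingers measure 114 mm over their backs; the gripper's body (76 mm by 85 mm) begins 54 mm behind the grasp point. The pads swing forward as they close: fully open they stand 13 mm farther back than shut.
Start: joints at [-1.314, 0.181, 1.607, -0, 1.354, -0.206], TCP at [0.257, -0.515, 0.231] pointing down, gripper open.
Joint ranges: [-2.99, 2.99], [-0.89, 2.07], [0.3, 2.58], [-1.14, 4.28], [0, 2.63], [-3.12, 3.12]. Speed limits (rad/s): [2.57, 2.57, 3.01, 3.14, 3.14, 3.14].

INTERFACE

Orientations are given as a unit quaternion [w, x, y, z].
In Python, from bench import ctrl, imaging gives the robot as it stands.
- The arm moves only by the shell command python3 -m jog 'ROWS'. ROWS is JSON, a list of rows, each a list of 3 entries, a list of its own where there are three numbers: the shift along the tool's x, y, z in cm, then the turn, a rotation vector about the tool's x, y, z in rad, then the finger opening in cm, from 0 to 8.54. A call has 1 to 12 rows; each row shifts and turns the pose as measured when the row begins, along the tool's axes as they then stand; what a row does not reach is not made up. A row lasts 1/12 s, in which the tool goes at most 41.7 mm and 7.16 degrees, less where a joint would pass 70% of its speed; a pose out of reach is approached as far as the arm can. A call is refused whole if a number of a shift passes 4.17 or a number of a turn 0.125, either way. A call with a gripper value outside its range is refused whole. The fingers move at their own pace and stop on an object; the grip force is fixed at half the most. Time passes only in rows, so rows that do not move let the fingers close. It gives the time, the measured TCP pose, the force and the opening at its end, in the units of the state.
- ctrl.get_obs(): the state, without advancing time (a new reading comes with each control period).
- imaging.camera(name): name is "scene" or "top" or "wrist"; returns a dict with "frame" (420x560x3 uint8, red, green, blue), "depth" (420x560 float32, m along the optical axis (not along the pixel's ray), 0 where there is no reading), "K" (3x3 intrinsics, pixels), "R" (3x3) and "t" (3): a world point X has camera coordinates R X + t. Camera axes: x right, y down, z forward; pixel columns grow to the right and rows downward; lengths in m; the calibration is good to about 2 mm. A picture is of the moment at which its call begins.
- ctrl.hand_in(): hands the job in, once; it reports no verdict.
The state is a dict: "time_s": time; "q": joint angles; "dq": joint speeds; "joint_efforts": joint torques, N m; "eef_pos": TCP position; "eef_rot": TCP orientation; "wrist_force": force on the tool from outside, world axes, zero at the start; "torque": the same for the moment, N m; "opening": opening from 0.0 (shut) to 1.0 (fully open).
Only numpy, scipy, OpenCV 4.12 (cv2) and the standard library are available. Lean on these libraries where they do the work, as an engineer would, in place of code of your own. Each camera call takes 0.05 s, during which the arm holds its last target. There are 200 camera calls.

TASK

Lay out the injection tray, seen from its blue front edge: the swab box midway between the steel bowl and the yellow sharps box with its long side along that row, the tape roll flat on top of the middle of the swab box, and the syringe lying lengthwise along the row centred just in front of the swab box. Stand the brown vial straight behind the bowl and the red-capped vial straight behind the sharps box, each with a gap of about 2 cm (the syringe about 2 cm from the swab box too). Leave the green-capped vial and the purple-lidded jar where they stand.

Things in the scene. Friction and masses are not known exactly. Their poses are not given: they have to be found in the camera images.
- tray: Fixed shallow metal tray, 230 mm (x) by 300 mm (y), 14 mm high, walls 4 mm. A dark blue strip, 12 mm wide, runs outside its front long edge, which faces the robot's side (turned up to 13 degrees). Origin at the centre of its underside; x points from front to back, y to the left seen from the front, z up. Inner floor 4 mm above the origin. In the left or right half of the bench.
- bowl: Round steel bowl fixed on the tray's floor, 60 mm across at the rim, 34 mm high; origin at the centre of its underside, axes parallel to the tray's. It stands 95 mm left or right of the tray's centre.
- sharps: Small yellow sharps box with a red lid and a black hole, fixed on the tray's floor, 56 x 56 x 40 mm high; origin at the centre of its underside, axes parallel to the tray's. It stands 95 mm from the tray's centre, on the side opposite the bowl.
- swab_box: Loose blue swab carton with a white band around its middle, 40 mm (x) by 60 mm (y) by 28 mm high; origin at the centre of its underside, y along its long side, z up.
- tape_roll: Loose skin-coloured roll of medical tape lying flat, a stiff ring 44 mm across, hole 22 mm, 22 mm high; origin at the centre of its underside, z up.
- syringe: Loose capped syringe lying flat; along x: barrel 16 mm thick and 60 mm long (x from -30 to +30 mm) with a black band, a white finger flange 28 mm wide (y) at x = -30 mm that keeps it from rolling, plunger out to x = -53 mm, orange needle cap out to x = +54 mm. Origin at the middle of the barrel, on its underside; z up.
- amber_vial: Loose brown vial with a white cap: glass vial, 30 mm across and 52 mm tall, straight sides up to 36 mm, then a shoulder and a cap 25 mm across; origin at the centre of its underside, z up. Stands upright at the start.
- red_vial: Loose clear vial with a red cap: glass vial, 30 mm across and 52 mm tall, straight sides up to 36 mm, then a shoulder and a cap 25 mm across; origin at the centre of its underside, z up. Stands upright at the start.
- green_vial: Bystander: loose clear vial with a green cap, not wanted: glass vial, 30 mm across and 52 mm tall, straight sides up to 36 mm, then a shoulder and a cap 25 mm across; origin at the centre of its underside, z up. Stands upright at the start.
- pill_jar: Bystander: loose white jar with a purple lid, 40 mm across and 40 mm tall; origin at the centre of its underside. All seven loose things start on a thin teal mat (3 mm thick) in the half of the bench opposite the tray, at shuffled places, centres at least 75 mm apart, the syringe and the long side of the swab box roughly along the mat (within about 35 degrees of the y axis).
Not all that is in view belongs to the job. There is more than one size of the syringe; the one meant has the size given above.

How it is judged:
At the end, for the whole second after the job is handed in: Swab box flat, within 13 mm of midway each way; tape flat on it within 12 mm; syringe 31 to 70 mm in front of it, 18 mm off sideways at most; both within 15 degrees of the row; vials upright, 47 to 92 mm behind their anchors, 15 mm off sideways at most. All on the tray, released, at rest (x of swab_box in the frame of tray between -0.013 and 0.013 m and y of swab_box in the frame of tray between -0.013 and 0.013 m and z of swab_box in the frame of tray between -0.002 and 0.01 m and angle between each of swab_box, tape_roll, amber_vial, red_vial's own z axis and vertical below 0.1 rad and angle between the y axis of swab_box and the y axis of tray, either way round below 0.26 rad and horizontal distance between tape_roll and swab_box below 0.012 m and z of tape_roll in the frame of swab_box between 0.023 and 0.033 m and x of amber_vial in the frame of bowl between 0.047 and 0.092 m and y of amber_vial in the frame of bowl between -0.015 and 0.015 m and z of amber_vial in the frame of bowl between -0.005 and 0.006 m and x of red_vial in the frame of sharps between 0.047 and 0.092 m and y of red_vial in the frame of sharps between -0.015 and 0.015 m and z of red_vial in the frame of sharps between -0.005 and 0.006 m and horizontal distance between syringe and swab_box between 0.031 and 0.07 m and x of syringe in the frame of tray below -0.015 m and y of syringe in the frame of swab_box between -0.018 and 0.018 m and angle between the x axis of syringe and the y axis of tray, either way round below 0.26 rad and z of syringe in the frame of tray below 0.012 m and linear speed of each of swab_box, tape_roll, syringe, amber_vial, red_vial below 0.02 m/s and angular speed of each of swab_box, tape_roll, syringe, amber_vial, red_vial below 0.3 rad/s); the robot touches nothing.
It fails at once if the green-capped vial is shifted more than 20 mm or tipped over (distance of green_vial from where it was at the start of the episode above 0.02 m or angle between green_vial's own z axis and vertical above 0.5 rad).
It fails at once if the purple-lidded jar is shifted more than 20 mm or tipped over (distance of pill_jar from where it was at the start of the episode above 0.02 m or angle between pill_jar's own z axis and vertical above 0.5 rad).
It also fails if it takes over 120 s, if anything falls off the work surface, if the arm or the gripper's body presses on something with over 40 N, if the wrist force passes 120 N, or if a joint passes its speed limit or range.

## Working session

There is one attempt and no reset: what is moved stays moved. The work goes in short steps, Python scripts to look and compute and a shell command to move; the robot and the scene stay as the last step left them, time stands still between calls to the robot, and variables do not carry over. Pictures are saved under pics/ and viewed, about 12 in all and at most 16, crops included, and the job is handed in when it is done.

```bash
ls; mkdir -p pics
python3 - <<'E'
from bench import ctrl, imaging
import cv2,numpy as np
o=ctrl.get_obs();print(o['time_s'],o['eef_pos'],o['eef_rot'],o['opening'],ctrl.hold_point_z)
for n in ['top','scene']:
    c=imaging.camera(n);cv2.imwrite(f'pics/{n}0.png',c['frame'][:,:,::-1]);np.savez(f'{n}0.npz',**c)
    print(n,c['K'].tolist(),c['R'].round(3).tolist(),c['t'])
E
```

```text
pics
0.0 [ 0.25659624 -0.51395926  0.23039484] [ 0.60177556 -0.60090777  0.37245082 -0.37155944] 0.9998659437979097 0.0187
top [[510.7389705880547, 0.0, 274.9691193580352], [0.0, 510.7389705880547, 213.2050641777354], [0.0, 0.0, 1.0]] [[0.016, -1.0, 0.011], [-0.998, -0.017, -0.067], [0.067, -0.01, -0.998]] [-0.00349468  0.48609609  0.92292122]
scene [[383.61127869211526, 0.0, 270.30082860382123], [0.0, 383.61127869211526, 206.1730310856021], [0.0, 0.0, 1.0]] [[0.92, 0.391, 0.006], [0.3, -0.695, -0.653], [-0.251, 0.603, -0.757]] [-0.45662604 -0.12088939  0.90669782]
```

View pics/top0.png

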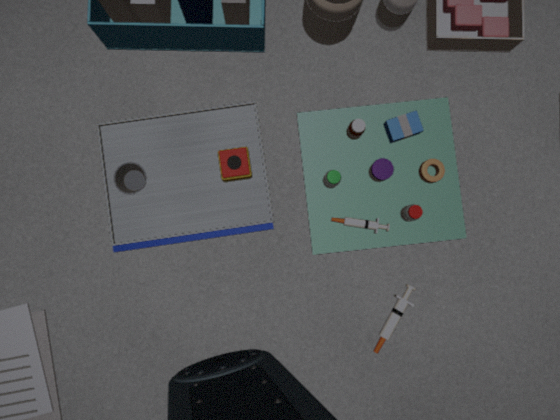

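View pics/scene0.png

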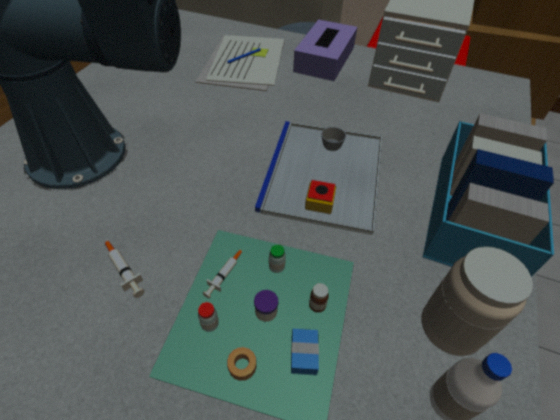

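Run:
```python
from bench import ctrl
from scipy.spatial.transform import Rotation as R
q=ctrl.get_obs()['eef_rot'];print(R.from_quat([q[1],q[2],q[3],q[0]]).as_matrix().round(3))
```

```text
[[ 0.446 -0.     0.895]
 [-0.895  0.002  0.446]
 [-0.002 -1.     0.   ]]
```

```bash
cat > h.py <<'E'
import numpy as np,cv2
from bench import ctrl,imaging
from scipy.spatial.transform import Rotation as Ro
def cloud(c):
    v,u=np.mgrid[0:420,0:560]; d=c['depth']
    K=c['K']; P=np.stack([(u-K[0,2])/K[0,0]*d,(v-K[1,2])/K[1,1]*d,d],-1)
    return (P-c['t'])@c['R']
def ray(c,u,v,z):
    r=c['R'].T@np.linalg.inv(c['K'])@np.array([u,v,1.]); o=-c['R'].T@c['t']
    return o+r*(z-o[2])/r[2]
def rect(xy):
    (cx,cy),(w,h),a=cv2.minAreaRect((np.asarray(xy)*1000).astype(np.float32))
    b=cv2.boxPoints(((cx,cy),(w,h),a)); e=[b[1]-b[0],b[2]-b[1]]
    l=max(e,key=np.linalg.norm); return cx/1e3,cy/1e3,w,h,np.degrees(np.arctan2(l[1],l[0]))%180
E
python3 - <<'E'
from h import *
c=dict(np.load('top0.npz'));P=cloud(c);f=c['frame'].astype(int)
hsv=cv2.cvtColor(c['frame'],cv2.COLOR_RGB2HSV)
print('cam',-c['R'].T@c['t'])
for n,(u,v),r in [('amber',(358,126),12),('swab',(404,126),24),('green',(333,177),12),('jar',(381,169),14),('tape',(432,170),16),('red',(414,211),12),('syr',(360,224),34),('bigsyr',(395,318),40),('bowl',(131,179),24),('sharps',(235,163),22)]:
    p=P[v-r:v+r+1,u-r:u+r+1].reshape(-1,3)
    p=p[p[:,2]>0.0075]; zt=np.percentile(p[:,2],95)
    t=p[p[:,2]>zt-.005]
    print(n,len(p),'ztop %.4f'%zt,'top rect',np.round(rect(t[:,:2]),3),'n',len(t),'med',np.median(t[:,:2],0).round(3))
print('mat z',np.median(P[235:245,330:400,2]),'bench',np.median(P[270:290,150:250,2]),'tray',np.median(P[200:220,150:240,2]))
# blue strip, tray
m=((hsv[...,0]>110)&(hsv[...,0]<130)&(hsv[...,1]>150)); m[:220]=0;m[260:]=0;m[:,290:]=0
ys,xs=np.nonzero(m);print('strip px',xs.min(),xs.max(),ys.min(),ys.max(),len(xs))
q=np.array([ray(c,a,b,.007)[:2] for a,b in zip(xs,ys)]);print('strip',rect(q))
for a,b in [(99,124),(256,104),(273,226),(113,246)]: print(ray(c,a,b,.014))
E
```

```text
cam [0.42269085 0.01368572 0.95353571]
amber 292 ztop 0.0565 top rect [ 5.41000e-01 -6.30000e-02  2.31540e+01  2.81335e+02  1.42585e+02] n 147 med [ 0.643 -0.14 ]
swab 826 ztop 0.0332 top rect [ 5.58000e-01 -1.12000e-01  5.52360e+01  3.65876e+02  1.28429e+02] n 675 med [ 0.65  -0.229]
green 255 ztop 0.0568 top rect [ 4.95000e-01 -4.20000e-02  2.38470e+01  1.80759e+02  1.35004e+02] n 145 med [ 0.55  -0.097]
jar 450 ztop 0.0450 top rect [ 5.09000e-01 -9.00000e-02  3.82500e+01  2.66800e+02  1.21425e+02] n 364 med [ 0.568 -0.187]
tape 417 ztop 0.0269 top rect [ 4.98000e-01 -1.46000e-01  4.19320e+01  3.53346e+02  1.17493e+02] n 311 med [ 0.57  -0.283]
red 285 ztop 0.0567 top rect [ 0.491 -0.242 23.25  23.462 92.54 ] n 156 med [ 0.49  -0.243]
syr 464 ztop 0.0216 top rect [ 4.58000e-01 -9.30000e-02  3.62300e+01  2.21731e+02  9.87930e+01] n 233 med [ 0.469 -0.154]
bigsyr 755 ztop 0.0237 top rect [ 3.83000e-01 -1.25000e-01  2.68848e+02  1.05668e+02  5.23880e+01] n 304 med [ 0.308 -0.214]
bowl 760 ztop 0.0391 top rect [4.90000e-01 1.54000e-01 3.11756e+02 5.78640e+01 6.44600e+01] n 205 med [0.543 0.271]
sharps 1020 ztop 0.0465 top rect [5.08000e-01 6.30000e-02 1.89959e+02 5.25330e+01 1.46940e+01] n 717 med [0.574 0.08 ]
mat z 0.0028641425944616926 bench -0.0002603973411894746 tray 0.003769843582297942
strip px 114 272 223 251 859
strip (0.4403592529296875, 0.15488465881347657, 10.525382041931152, 294.4132080078125, np.float32(99.27048))
[0.64700212 0.33401584 0.014     ]
[0.69032502 0.04304691 0.014     ]
[0.46258971 0.00759341 0.014     ]
[0.42122123 0.2996962  0.014     ]
```

```bash
cat >> h.py <<'E'
def top_of(P,u,v,r,lo=.0075,hi=.1,band=.005):
    p=P[v-r:v+r+1,u-r:u+r+1].reshape(-1,3); p=p[(p[:,2]>lo)&(p[:,2]<hi)]
    zt=np.percentile(p[:,2],95); t=p[p[:,2]>zt-band]
    return zt,rect(t[:,:2]),np.mean(t[:,:2],0),p
E
python3 - <<'E'
from h import *
c=dict(np.load('top0.npz'));P=cloud(c)
for n,(u,v),r in [('amber',(358,126),12),('swab',(404,126),24),('green',(333,177),12),('jar',(381,169),14),('tape',(432,170),16),('red',(414,211),12),('bowl',(131,179),24),('sharps',(235,163),22)]:
    zt,rc,m,_=top_of(P,u,v,r); print(n,'%.4f'%zt,np.round(rc,3).tolist(),m.round(3))
for n,(u,v),r in [('syr',(360,224),34),('big',(395,318),42)]:
    zt,rc,m,p=top_of(P,u,v,r,band=.2,hi=.03); 
    if n=='syr': p=p[(p[:,0]<.49)&(abs(p[:,1]+.145)<.07)]; rc=rect(p[:,:2])
    print(n,zt,np.round(rc,3).tolist(),m)
f=c['frame'];
# syringe landmarks by colour
hsv=cv2.cvtColor(f,cv2.COLOR_RGB2HSV)
m=(hsv[...,0]<16)&(hsv[...,1]>120);m[:210]=0;m[235:]=0;m[:,:322]=0;m[:,370:]=0
ys,xs=np.nonzero(m);print('cap px',xs.min(),xs.max(),ys.mean(),len(xs),ray(c,xs.mean(),ys.mean(),.011))
cv2.imwrite('pics/crop1.png',np.vstack([cv2.resize(f[90:250,290:480],None,fx=4,fy=4,interpolation=2)[:, :, ::-1][300:640]]))
E
```

```text
amber 0.0565 [0.643, -0.141, 22.902, 23.563, 135.844] [ 0.643 -0.14 ]
swab 0.0332 [0.651, -0.23, 40.353, 60.932, 109.767] [ 0.651 -0.23 ]
green 0.0568 [0.551, -0.098, 23.531, 22.916, 0.556] [ 0.55  -0.097]
jar 0.0449 [0.568, -0.187, 38.297, 38.541, 136.195] [ 0.568 -0.187]
tape 0.0269 [0.57, -0.283, 41.062, 41.622, 178.853] [ 0.57  -0.283]
red 0.0567 [0.491, -0.242, 23.25, 23.462, 92.54] [ 0.49  -0.242]
bowl 0.0388 [0.544, 0.269, 58.634, 58.231, 68.68] [0.545 0.271]
sharps 0.0464 [0.574, 0.081, 50.187, 49.696, 9.973] [0.574 0.081]
syr 0.02031685671847773 [0.456, -0.156, 114.381, 65.31, 89.374] [ 0.46986901 -0.15429579]
big 0.022165102395029983 [0.295, -0.218, 35.46, 136.823, 157.965] [ 0.29946561 -0.2138742 ]
cap px 332 343 219.71428571428572 42 [ 0.47630534 -0.11212212  0.011     ]
```

View pics/crop1.png

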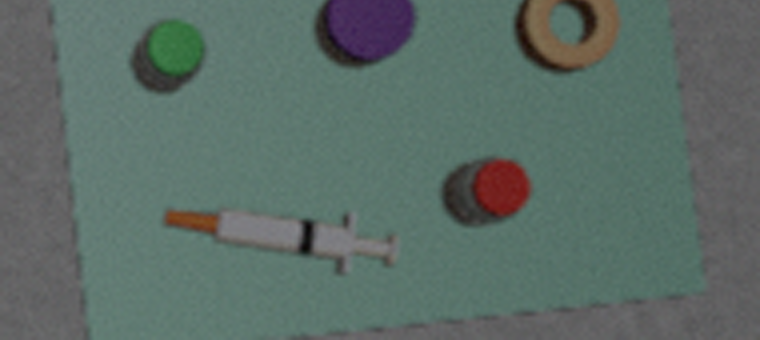

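```bash
cat > g.py <<'E'
import sys
from h import *
# usage: g.py x y z heading_deg -> yaw to do first, then shift (cm) in tool axes after that yaw
def plan(x,y,z,hd):
    o=ctrl.get_obs();q=o['eef_rot'];M=Ro.from_quat([q[1],q[2],q[3],q[0]]).as_matrix();p=np.array(o['eef_pos'])
    h=np.degrees(np.arctan2(M[1,0],M[0,0])); d=(hd-h+180)%360-180
    M2=Ro.from_euler('z',d,degrees=True).as_matrix()@M
    # level the tool: rotvec residual toward exact down
    a=np.radians(hd);X=np.array([np.cos(a),np.sin(a),0]);Y=np.array([0,0,-1.]);T=np.column_stack([X,Y,np.cross(X,Y)])
    rv=Ro.from_matrix(M.T@T).as_rotvec()
    print('t %.2f'%o['time_s'],'pos',p.round(4),'head %.1f'%h,'open %.2f'%(o['opening']*8.54),'F',np.round(o['wrist_force'],1),'q6 %.2f'%o['q'][5])
    print('turn rotvec tool',rv.round(3),'then shift cm',(T.T@(np.array([x,y,z])-p)*100).round(2))
plan(*map(float,sys.argv[1:5]))
E
python3 g.py .491 -.242 .12 -81
python3 - <<'E'
from h import *
c=dict(np.load('top0.npz'))
for u,v in [(331.5,219.2),(344.5,220.7),(377.2,225.5),(389,227.2)]: print(ray(c,u,v,.011).round(4))
E
```

```text
t 0.10 pos [ 0.2566 -0.514   0.2305] head -63.5 open 8.54 F [-0.8 -0.6  0.8] q6 -0.21
turn rotvec tool [-0.     0.306 -0.002] then shift cm [-23.2   11.05  27.41]
[ 0.4771 -0.1005  0.011 ]
[ 0.4747 -0.1246  0.011 ]
[ 0.4668 -0.1852  0.011 ]
[ 0.464  -0.2071  0.011 ]
```

```bash
python3 -m jog '[[[0,0,0],[0,0.102,0],5],[[0,0,0],[0,0.102,0],5],[[0,0,0],[0,0.102,0],5],[[-2.6,1,3],[0,0,0],5],[[-2.6,1,3],[0,0,0],5],[[-2.6,1,3],[0,0,0],5],[[-2.6,1,3],[0,0,0],5],[[-2.6,1,3],[0,0,0],5],[[-2.6,1,3],[0,0,0],5],[[-2.6,1,3],[0,0,0],5],[[-2.6,1,3],[0,0,0],5],[[-2.6,1,3],[0,0,0],5]]'; python3 g.py .491 -.242 .12 -81
```

```text
time_s: 1.1
eef_pos: [0.4908, -0.2438, 0.1358]
eef_rot: [-0.53, 0.531, -0.469, 0.467]
wrist_force: [0.5, -0.5, 1.1]
opening: 0.584
t 1.10 pos [ 0.4908 -0.2438  0.1358] head -82.8 open 4.99 F [ 0.5 -0.5  1.1] q6 0.77
turn rotvec tool [ 0.003 -0.032 -0.001] then shift cm [-0.18  1.58  0.05]
```

```bash
python3 -m jog '[[[-0.18,3,0.05],[0,-0.03,0],5],[[0,3,0],[0,0,0],5],[[0,3,0],[0,0,0],5],[[0,3,0],[0,0,0],5],[[0,0.3,0],[0,0,0],5],[[0,0,0],[0,0,0],2],[[0,0,0],[0,0,0],2],[[0,0,0],[0,0,0],2],[[0,0,0],[0,0,0],2],[[0,0,0],[0,0,0],2],[[0,0,0],[0,0,0],2],[[0,0,0],[0,0,0],2]]'; python3 g.py .491 -.242 .012 -81
```

```text
time_s: 2.1
eef_pos: [0.499, -0.2343, 0.0134]
eef_rot: [0.541, -0.54, 0.454, -0.457]
wrist_force: [-0.2, -0.8, -0.2]
opening: 0.333
t 2.10 pos [ 0.499  -0.2343  0.0134] head -80.3 open 2.84 F [-0.2 -0.8 -0.2] q6 0.75
turn rotvec tool [-0.004  0.013  0.003] then shift cm [ 0.63  0.14 -0.91]
```

Run:
```python
from h import *
c=imaging.camera('wrist');cv2.imwrite('pics/w1.png',c['frame'][:,:,::-1])
c=imaging.camera('top');P=cloud(c);np.savez('t1.npz',**c)
print(-c['R'].T@c['t'])
```

```text
[0.42269085 0.01368572 0.95353571]
```

View pics/w1.png

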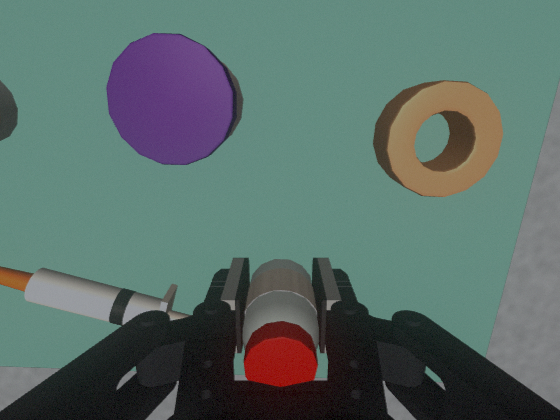

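```bash
python3 -m jog '[[[0,0,0],[0,0,0],4],[[0,0,0],[0,0,0],4],[[0,0.1,-0.4],[0,0,0],4],[[0,0,-0.4],[0,0,0],4],[[0,0,0],[0,0,0],4],[[0,0,0],[0,0,0],2],[[0,0,0],[0,0,0],2],[[0,0,0],[0,0,0],2],[[0,0,0],[0,0,0],2],[[0,0,0],[0,0,0],2]]'; python3 g.py .491 -.242 .012 -81
```

```text
time_s: 3.03
eef_pos: [0.4902, -0.236, 0.0125]
eef_rot: [0.541, -0.54, 0.454, -0.458]
wrist_force: [-0.7, -0.1, 1.0]
opening: 0.331
t 3.03 pos [ 0.4902 -0.236   0.0125] head -80.3 open 2.83 F [-0.7 -0.1  1. ] q6 0.73
turn rotvec tool [-0.004  0.012  0.003] then shift cm [ 0.6   0.05 -0.02]
```

```bash
python3 -m jog '[[[0,-4,0],[0,0.012,0],2],[[0,-4,0],[0,0,0],2],[[-1,-3.5,0],[0,0,0],2],[[-3.3,0,2.2],[0,0,0],2],[[-3.3,0,2.2],[0,0,0],2],[[-3.3,0,2.2],[0,0,0],2],[[-3.3,0,2.2],[0,0,0],2],[[-3.3,0,2.2],[0,0,0],2],[[-3.3,0,2.2],[0,0,0],2],[[-3.3,0,2.2],[0,0,0],2],[[-3.3,0,2.2],[0,0,0],2],[[0,0,0],[0,0,0],2]]'; python3 g.py .6387 .0912 .04 -81
```

```text
time_s: 4.03
eef_pos: [0.6255, 0.0744, 0.1305]
eef_rot: [0.537, -0.534, 0.462, -0.461]
wrist_force: [-0.5, -0.4, -0.6]
opening: 0.331
t 4.03 pos [0.6255 0.0744 0.1305] head -81.5 open 2.82 F [-0.5 -0.4 -0.6] q6 1.35
turn rotvec tool [-0.002 -0.009 -0.003] then shift cm [-1.45  9.05  1.56]
```

```bash
python3 -m jog '[[[-0.7,2,0.8],[0,0,0],2],[[-0.7,2,0.7],[0,-0.01,0],2],[[0,2,0],[0,0,0],2],[[0,2,0],[0,0,0],2],[[0,1,0],[0,0,0],2],[[0,0,0],[0,0,0],2],[[0,0,0],[0,0,0],2]]'; python3 g.py .6387 .0912 .0145 -81
```

```text
time_s: 4.62
eef_pos: [0.6395, 0.0974, 0.0362]
eef_rot: [0.541, -0.539, 0.457, -0.456]
wrist_force: [0.6, 0.3, -0.1]
opening: 0.333
t 4.62 pos [0.6395 0.0974 0.0362] head -80.4 open 2.84 F [ 0.6  0.3 -0.1] q6 1.37
turn rotvec tool [-0.002  0.01  -0.003] then shift cm [ 0.6   2.17 -0.18]
```

Lower, release gently, rise.

```bash
python3 -m jog '[[[0.5,0.6,-0.2],[0,0.01,0],2],[[0,0.6,0],[0,0,0],2],[[0,0.5,0],[0,0,0],2],[[0,0.3,0],[0,0,0],2],[[0,0,0],[0,0,0],2],[[0,0,0],[0,0,0],2]]'; python3 g.py .6387 .0912 .0145 -81
```

```text
time_s: 5.12
eef_pos: [0.641, 0.0901, 0.0187]
eef_rot: [0.54, -0.535, 0.459, -0.461]
wrist_force: [-0.1, -0.4, -0.2]
opening: 0.329
t 5.12 pos [0.641  0.0901 0.0187] head -81.1 open 2.81 F [-0.1 -0.4 -0.2] q6 1.37
turn rotvec tool [-0.008 -0.003 -0.002] then shift cm [-0.14  0.42 -0.22]
```

```bash
python3 -m jog '[[[0,0.3,0],[0,0,0],2],[[0,0.2,0],[0,0,0],2],[[0,0,0],[0,0,0],2],[[0,0,0],[0,0,0],4.5],[[0,0,0],[0,0,0],4.5],[[0,0,0],[0,0,0],4.5],[[0,0,0],[0,0,0],4.5],[[0,-1.5,0],[0,0,0],4.5],[[0,-3,0],[0,0,0],4.5],[[0,-3,0],[0,0,0],4.5],[[0,-2,0],[0,0,0],5],[[0,0,0],[0,0,0],5]]'; python3 g.py .643 -.141 .11 -81
```

```text
time_s: 6.12
eef_pos: [0.6399, 0.0902, 0.1152]
eef_rot: [0.539, -0.535, 0.459, -0.461]
wrist_force: [1.1, -0.8, 1.0]
opening: 0.59
t 6.12 pos [0.6399 0.0902 0.1152] head -81.1 open 5.04 F [ 1.1 -0.8  1. ] q6 1.37
turn rotvec tool [-0.007 -0.002 -0.002] then shift cm [22.88  0.52 -3.31]
```

```bash
python3 -m jog '[[[3.6,0,-0.5],[0,0,0],5],[[3.6,0,-0.5],[0,0,0],5],[[3.6,0,-0.5],[0,0,0],5],[[3.6,0,-0.5],[0,0,0],5],[[3.6,0,-0.5],[0,0,0],5],[[3.6,0,-0.5],[0,0,0],5],[[1,0,0],[0,0,0],5],[[0,0,0],[0,0,0],5],[[0,0,0],[0,0,0],5]]'; python3 g.py .643 -.141 .012 -81
```

```text
time_s: 6.87
eef_pos: [0.6474, -0.1449, 0.1205]
eef_rot: [0.543, -0.534, 0.455, -0.462]
wrist_force: [-0.2, 0.2, -0.9]
opening: 0.589
t 6.87 pos [ 0.6474 -0.1449  0.1205] head -80.8 open 5.03 F [-0.2  0.2 -0.9] q6 1.00
turn rotvec tool [-0.016  0.003  0.   ] then shift cm [-0.46 10.85 -0.37]
```

Run:
```python
from h import *
c=imaging.camera('top');P=cloud(c);cv2.imwrite('pics/t2.png',c['frame'][:,:,::-1])
C=np.array([.5597,.175]);a=np.radians(9);X=np.array([np.cos(a),np.sin(a)]);Y=np.array([-X[1],X[0]])
s=(P[...,2]>.045)&(P[...,2]<.075)&(P[...,1]>0.05)&(P[...,0]>.6)&(P[...,0]<.67)
p=P[s];print(len(p),p.max(0),rect(p[p[:,2]>p[:,2].max()-.006][:,:2])); m=p[:,:2].mean(0);print(m,(m-C)@X,(m-C)@Y)
```

```text
165 [0.65438205 0.10183215 0.05969265] (0.6423876953125, 0.09009891510009765, 23.473697662353516, 23.305919647216797, np.float32(3.3001468))
[0.6418605  0.09022936] 0.06788792015200394 -0.09657970519759773
```

```bash
python3 -m jog '[[[-0.4,3,-0.4],[-0.015,0,0],5],[[0,3,0],[0,0,0],5],[[0,3,0],[0,0,0],5],[[0,1.5,0],[0,0,0],5],[[0,0,0],[0,0,0],5],[[0,0,0],[0,0,0],5]]'; python3 g.py .643 -.141 .012 -81
```

```text
time_s: 7.42
eef_pos: [0.6455, -0.1296, 0.0143]
eef_rot: [0.542, -0.54, 0.454, -0.456]
wrist_force: [0.7, -0.5, 1.2]
opening: 0.591
t 7.42 pos [ 0.6455 -0.1296  0.0143] head -80.2 open 5.05 F [ 0.7 -0.5  1.2] q6 1.02
turn rotvec tool [-0.004  0.015  0.   ] then shift cm [ 1.09  0.23 -0.43]
```

```bash
python3 -m jog '[[[0.5,0.2,-0.4],[0,0.01,0],5],[[0.4,0,0],[0,0,0],5],[[0,0,0],[0,0,0],5],[[0,0,0],[0,0,0],5],[[0,0,0],[0,0,0],2],[[0,0,0],[0,0,0],2],[[0,0,0],[0,0,0],2],[[0,0,0],[0,0,0],2],[[0,0,0],[0,0,0],2],[[0,0,0],[0,0,0],2]]'; python3 g.py .643 -.141 .012 -81
```

```text
time_s: 8.25
eef_pos: [0.6473, -0.1393, 0.02]
eef_rot: [0.542, -0.537, 0.453, -0.462]
wrist_force: [0.4, 0.1, -0.5]
opening: 0.322
t 8.25 pos [ 0.6473 -0.1393  0.02  ] head -80.6 open 2.75 F [ 0.4  0.1 -0.5] q6 1.01
turn rotvec tool [-0.013  0.006  0.005] then shift cm [ 0.1   0.8  -0.45]
```

```bash
python3 -m jog '[[[0,0,0],[0,0,0],4.3],[[0,0,0],[0,0,0],4.3],[[0,0.5,-0.3],[0,0,0],4.3],[[0,0.3,-0.1],[0,0,0],4.3]]';python3 -m jog '[[[0,0,0],[0,0,0],4.3]]';python3 -m jog '[[[0,0,0],[0,0,0],4.3]]'
```

```text
time_s: 8.58
eef_pos: [0.6438, -0.1401, 0.0119]
eef_rot: [0.542, -0.537, 0.453, -0.462]
wrist_force: [-0.1, 0.3, -0.6]
opening: 0.501
time_s: 8.67
eef_pos: [0.643, -0.14, 0.011]
eef_rot: [0.542, -0.537, 0.453, -0.462]
wrist_force: [-0.1, -0.1, -0.1]
opening: 0.502
time_s: 8.75
eef_pos: [0.6426, -0.1399, 0.0105]
eef_rot: [0.541, -0.537, 0.453, -0.462]
wrist_force: [-0.4, -0.6, 0.7]
opening: 0.498
```

```bash
python3 -m jog '[[[0,0,0],[0,0,0],2],[[0,0,0],[0,0,0],2],[[0,0,0],[0,0,0],2],[[0,0,0],[0,0,0],2],[[0,0,0],[0,0,0],2],[[0,-4,0],[0,0,0],2],[[0,-4,0],[0,0,0],2],[[0,-4,0],[0,0,0],2],[[-3,-1,0],[0,0,0],2],[[-3.9,0,0.4],[0,0,0],2],[[-3.9,0,0.4],[0,0,0],2],[[-3.9,0,0.4],[0,0,0],2]]'; python3 g.py .610 .279 .13 -81
```

```text
time_s: 9.75
eef_pos: [0.6286, 0.0035, 0.1436]
eef_rot: [0.538, -0.534, 0.458, -0.464]
wrist_force: [0.8, -0.4, -0.8]
opening: 0.331
t 9.75 pos [0.6286 0.0035 0.1436] head -81.4 open 2.82 F [ 0.8 -0.4 -0.8] q6 1.24
turn rotvec tool [-0.01  -0.006  0.004] then shift cm [-27.5    1.36   2.48]
```

```bash
python3 -m jog '[[[-3.8,0,0.4],[-0.005,0,0],2],[[-3.8,0,0.4],[0,0,0],2],[[-3.8,0,0.4],[0,0,0],2],[[-3.8,0,0.4],[0,0,0],2],[[-3.8,0,0.4],[0,0,0],2],[[-3.8,0,0.4],[0,0,0],2],[[-2.5,0,0],[0,0,0],2],[[-0.5,0,0],[0,0,0],2],[[0,0,0],[0,0,0],2],[[0,0,0],[0,0,0],2]]'; python3 g.py .610 .279 .0125 -81
```

```text
time_s: 10.58
eef_pos: [0.609, 0.2832, 0.1444]
eef_rot: [0.54, -0.536, 0.456, -0.461]
wrist_force: [0.2, 1.1, -0.5]
opening: 0.333
t 10.58 pos [0.609  0.2832 0.1444] head -80.9 open 2.84 F [ 0.2  1.1 -0.5] q6 1.67
turn rotvec tool [-0.008  0.002  0.002] then shift cm [ 0.43 13.19  0.03]
```

```bash
python3 -m jog '[[[0.2,3,0],[-0.007,0,0],2],[[0.1,3,0],[0,0,0],2],[[0,3,0],[0,0,0],2],[[0,2,0],[0,0,0],2],[[0,0.5,0],[0,0,0],2],[[0,0,0],[0,0,0],2],[[0,0,0],[0,0,0],2]]'; python3 g.py .610 .279 .0125 -81
```

```text
time_s: 11.17
eef_pos: [0.6157, 0.269, 0.0288]
eef_rot: [0.536, -0.535, 0.459, -0.464]
wrist_force: [-0.5, -0.9, 0.1]
opening: 0.331
t 11.17 pos [0.6157 0.269  0.0288] head -81.5 open 2.82 F [-0.5 -0.9  0.1] q6 1.66
turn rotvec tool [-0.006 -0.009  0.005] then shift cm [-1.08  1.63 -0.41]
```

```bash
python3 -m jog '[[[-0.4,0.2,-0.3],[0,-0.008,0],2],[[-0.3,0.4,0],[0,0,0],2],[[-0.2,0.3,0],[0,0,0],2],[[0,0,0],[0,0,0],2],[[0,0,0],[0,0,0],2]]'; python3 g.py .610 .279 .0125 -81
```

```text
time_s: 11.58
eef_pos: [0.6154, 0.2779, 0.0255]
eef_rot: [0.541, -0.534, 0.455, -0.464]
wrist_force: [0.2, 0.5, -0.9]
opening: 0.33
t 11.58 pos [0.6154 0.2779 0.0255] head -81.1 open 2.82 F [ 0.2  0.5 -0.9] q6 1.67
turn rotvec tool [-0.016 -0.001  0.004] then shift cm [-0.2   1.3  -0.52]
```

```bash
python3 -m jog '[[[-0.1,0.4,-0.3],[-0.012,0,0],2],[[-0.1,0.4,-0.1],[0,0,0],2],[[0,0.3,0],[0,0,0],2],[[0,0.2,0],[0,0,0],2],[[0,0,0],[0,0,0],2],[[0,0,0],[0,0,0],2]]'; python3 g.py .610 .279 .0125 -81
```

```text
time_s: 12.08
eef_pos: [0.6112, 0.2804, 0.0121]
eef_rot: [0.538, -0.537, 0.457, -0.461]
wrist_force: [0.8, 0.4, 0.4]
opening: 0.33
t 12.08 pos [0.6112 0.2804 0.0121] head -81.0 open 2.82 F [0.8 0.4 0.4] q6 1.67
turn rotvec tool [-0.004 -0.     0.004] then shift cm [ 0.12 -0.04 -0.14]
```

```bash
python3 -m jog '[[[0,0,0],[0,0,0],4.5],[[0,0,0],[0,0,0],4.5],[[0,0,0],[0,0,0],4.5],[[0,0,0],[0,0,0],4.5],[[0,-1.5,0],[0,0,0],4.5],[[0,-4,0],[0,0,0],4.5],[[0,-4,0],[0,0,0],5],[[0,-4,0],[0,0,0],6],[[0,0,0],[0,-0.12,0],6],[[0,0,0],[0,-0.12,0],6],[[0,0,0],[0,-0.12,0],6],[[0,0,0],[0,-0.12,0],6]]'; python3 g.py .651 -.23 .12 19
```

```text
time_s: 13.08
eef_pos: [0.6119, 0.2808, 0.164]
eef_rot: [0.635, -0.632, 0.31, -0.317]
wrist_force: [-0.2, -0.9, -0.2]
opening: 0.705
t 13.08 pos [0.6119 0.2808 0.164 ] head -52.7 open 6.02 F [-0.2 -0.9 -0.2] q6 1.18
turn rotvec tool [-0.002 -1.251  0.012] then shift cm [-12.93   4.4  -49.57]
```

```bash
python3 -m jog '[[[0,0,0],[0,-0.12,0],6],[[0,0,0],[0,-0.12,0],6],[[0,0,0],[0,-0.12,0],6],[[0,0,0],[0,-0.12,0],6],[[0,0,0],[0,-0.12,0],6],[[0,0,0],[0,-0.12,0],6],[[0,0,0],[0,-0.12,0],6],[[0,0,0],[0,-0.12,0],6],[[0,0,0],[0,-0.12,0],6],[[0,0,0],[0,-0.1,0],6]]'; python3 g.py .651 -.23 .12 19.8
```

```text
time_s: 13.92
eef_pos: [0.6147, 0.2817, 0.1826]
eef_rot: [-0.698, 0.699, 0.12, -0.1]
wrist_force: [0.6, 0.0, -0.7]
opening: 0.704
t 13.92 pos [0.6147 0.2817 0.1826] head 17.9 open 6.02 F [ 0.6  0.  -0.7] q6 -0.05
turn rotvec tool [ 0.006 -0.033  0.027] then shift cm [-13.92   6.26 -49.37]
```

```bash
python3 -m jog '[[[-1,0,-3.8],[0,-0.02,0.02],6],[[-1,0,-3.8],[0,0,0],6],[[-1,0,-3.8],[0,0,0],6],[[-1,0,-3.8],[0,0,0],6],[[-1,0,-3.8],[0,0,0],6],[[-1,0,-3.8],[0,0,0],6],[[-1,0,-3.8],[0,0,0],6],[[-1,0.5,-3.8],[0,0,0],6],[[-1,0.5,-3.8],[0,0,0],6],[[-1,1,-3.8],[0,0,0],6],[[-1,1,-3.8],[0,0,0],6],[[-1,0,-3],[0,0,0],6]]'; python3 g.py .651 -.23 .12 19.8
python3 -m jog '[[[0,0,0],[0,0,0],6],[[0,0,0],[0,0,0],6]]';python3 g.py .651 -.23 .02 19.8
```

```text
time_s: 14.92
eef_pos: [0.6565, -0.1907, 0.1751]
eef_rot: [-0.693, 0.699, 0.135, -0.114]
wrist_force: [-0.3, -0.9, -0.3]
opening: 0.701
t 14.92 pos [ 0.6565 -0.1907  0.1751] head 20.4 open 5.98 F [-0.3 -0.9 -0.3] q6 -0.82
turn rotvec tool [0.014 0.01  0.028] then shift cm [-1.85  5.51 -3.51]
time_s: 15.08
eef_pos: [0.6559, -0.1995, 0.1773]
eef_rot: [-0.692, 0.701, 0.133, -0.111]
wrist_force: [-1.2, 0.0, -0.4]
opening: 0.7
t 15.08 pos [ 0.6559 -0.1995  0.1773] head 19.9 open 5.98 F [-1.2  0.  -0.4] q6 -0.82
turn rotvec tool [0.018 0.001 0.028] then shift cm [-1.5  15.73 -2.7 ]
```

```bash
python3 -m jog '[[[-0.7,1.5,-1.3],[0.017,0,0.028],6],[[-0.7,3,-1.2],[0,0,0],6],[[0,3,0],[0,0,0],6],[[0,3,0],[0,0,0],6],[[0,0,0],[0,0,0],6],[[0,0,0],[0,0,0],6]]';python3 g.py .651 -.23 .01 19.8
python3 - <<'E'
from h import *
c=imaging.camera('top');P=cloud(c)
C=np.array([.5597,.175]);a=np.radians(9);X=np.array([np.cos(a),np.sin(a)]);Y=np.array([-X[1],X[0]])
for n,lo,hi in [('amber',.2,.35),('red',.04,.15)]:
    s=(P[...,2]>.05)&(P[...,2]<.075)&(P[...,1]>lo)&(P[...,1]<hi)&(P[...,0]>.58)&(P[...,0]<.67)
    p=P[s];m=p[:,:2].mean(0);print(n,len(p),p[:,2].max(),np.round(rect(p[:,:2]),3),(m-C)@X,(m-C)@Y)
E
```

```text
time_s: 15.58
eef_pos: [0.6566, -0.2269, 0.0805]
eef_rot: [-0.693, 0.699, 0.127, -0.119]
wrist_force: [1.1, -0.7, 1.1]
opening: 0.706
t 15.58 pos [ 0.6566 -0.2269  0.0805] head 20.0 open 6.03 F [ 1.1 -0.7  1.1] q6 -0.85
turn rotvec tool [0.01  0.004 0.009] then shift cm [-0.63  7.05 -0.11]
amber 157 0.05917879844408998 [ 0.612  0.281 23.521 23.895 95.903] 0.06839821778196624 0.09568910269497018
red 157 0.060464718742122246 [ 0.642  0.09  24.451 23.482  1.891] 0.06819141217633741 -0.0965268081777285
```

Both vials are well placed. Down on the swab box.

```bash
python3 -m jog '[[[-0.3,2,0],[0.01,0,0.01],6],[[-0.3,2,-0.1],[0,0,0],6],[[0,1.5,0],[0,0,0],6],[[0,0.8,0],[0,0,0],6],[[0,0,0],[0,0,0],6],[[0,0,0],[0,0,0],6]]';python3 g.py .651 -.23 .008 19.8
```

```text
time_s: 16.13
eef_pos: [0.6596, -0.2289, 0.0297]
eef_rot: [-0.692, 0.7, 0.129, -0.121]
wrist_force: [2.3, -0.4, -0.0]
opening: 0.707
t 16.13 pos [ 0.6596 -0.2289  0.0297] head 20.3 open 6.03 F [ 2.3 -0.4 -0. ] q6 -0.86
turn rotvec tool [0.012 0.009 0.01 ] then shift cm [-0.84  2.17  0.19]
```

```bash
python3 -m jog '[[[-0.5,0,0.1],[0.01,0.01,0.01],6],[[-0.3,0,0.1],[0,0,0],6],[[-0.2,0.5,0],[0,0,0],6],[[0,0.6,0],[0,0,0],6],[[0,0.5,0],[0,0,0],6],[[0,0.3,0],[0,0,0],6],[[0,0,0],[0,0,0],6]]';python3 g.py .651 -.23 .008 19.8
```

```text
time_s: 16.72
eef_pos: [0.6512, -0.232, 0.0141]
eef_rot: [-0.695, 0.699, 0.123, -0.119]
wrist_force: [0.4, -0.6, 0.4]
opening: 0.702
t 16.72 pos [ 0.6512 -0.232   0.0141] head 19.7 open 6.00 F [ 0.4 -0.6  0.4] q6 -0.86
turn rotvec tool [ 0.006 -0.002  0.004] then shift cm [0.05 0.61 0.19]
```

```bash
python3 -m jog '[[[0,0.3,0.2],[0,0,0],6],[[0,0.2,0],[0,0,0],6],[[0,0,0],[0,0,0],6],[[0,0,0],[0,0,0],3],[[0,0,0],[0,0,0],3],[[0,0,0],[0,0,0],3],[[0,0,0],[0,0,0],3],[[0,0,0],[0,0,0],3],[[0,0,0],[0,0,0],3]]';python3 g.py .651 -.23 .008 19.8
```

```text
time_s: 17.47
eef_pos: [0.6507, -0.2297, 0.0084]
eef_rot: [-0.695, 0.699, 0.123, -0.119]
wrist_force: [0.0, 0.2, -0.4]
opening: 0.455
t 17.47 pos [ 0.6507 -0.2297  0.0084] head 19.7 open 3.88 F [ 0.   0.2 -0.4] q6 -0.85
turn rotvec tool [ 0.006 -0.001  0.004] then shift cm [ 0.02  0.04 -0.04]
```

```bash
python3 -m jog '[[[0,-4,0],[0,0,0],3],[[0,-4,0],[0,0,0],3],[[0,-4,0],[0,0.09,0],3],[[0,0,0],[0,0.095,0],3],[[-0.3,0,3.8],[0,0,0],3],[[-0.3,0,3.8],[0,0,0],3],[[-0.3,0,3.8],[0,0,0],3],[[-0.3,0,3.8],[0,0,0],3],[[-0.3,0,3.8],[0,0,0],3],[[-0.3,0,3.8],[0,0,0],3],[[-0.3,0,3.8],[0,0,0],3],[[-0.3,0,3.8],[0,0,0],3]]';python3 g.py .5597 .175 .12 9
```

```text
time_s: 18.47
eef_pos: [0.5789, 0.0701, 0.1303]
eef_rot: [-0.704, 0.707, 0.05, -0.046]
wrist_force: [0.8, 0.8, -0.1]
opening: 0.458
t 18.47 pos [0.5789 0.0701 0.1303] head 7.7 open 3.92 F [ 0.8  0.8 -0.1] q6 -0.21
turn rotvec tool [ 0.005 -0.022  0.005] then shift cm [-0.26  1.03 10.66]
```

```bash
python3 -m jog '[[[0,0,3],[0,0,0],3],[[0,0,3],[0,0,0],3],[[0,0,0],[0,0,0],3],[[0,0,0],[0,0,0],3]]';python3 g.py .5597 .175 .04 9
```

```text
time_s: 18.8
eef_pos: [0.5665, 0.1406, 0.1301]
eef_rot: [-0.704, 0.706, 0.052, -0.049]
wrist_force: [0.1, -0.3, -1.2]
opening: 0.454
t 18.80 pos [0.5665 0.1406 0.1301] head 8.3 open 3.88 F [ 0.1 -0.3 -1.2] q6 -0.10
turn rotvec tool [ 0.003 -0.013  0.004] then shift cm [-0.13  9.01  3.51]
```

```bash
python3 -m jog '[[[-0.1,0,1.8],[0,-0.01,0],3],[[0,0,1.2],[0,0,0],3],[[0,2,0],[0,0,0],3],[[0,2,0],[0,0,0],3],[[0,2,0],[0,0,0],3],[[0,1,0],[0,0,0],3],[[0,0,0],[0,0,0],3],[[0,0,0],[0,0,0],3]]';python3 g.py .5597 .175 .0095 9
```

```text
time_s: 19.47
eef_pos: [0.565, 0.1666, 0.0595]
eef_rot: [-0.704, 0.707, 0.056, -0.049]
wrist_force: [-0.4, 0.1, -0.6]
opening: 0.454
t 19.47 pos [0.565  0.1666 0.0595] head 8.5 open 3.87 F [-0.4  0.1 -0.6] q6 -0.06
turn rotvec tool [ 0.005 -0.008  0.009] then shift cm [-0.39  5.    0.91]
```

```bash
python3 -m jog '[[[-0.2,0.8,0.5],[0.005,-0.008,0.008],3],[[-0.1,1,0.4],[0,0,0],3],[[-0.1,1,0],[0,0,0],3],[[0,0.8,0],[0,0,0],3],[[0,0.4,0],[0,0,0],3],[[0,0,0],[0,0,0],3],[[0,0,0],[0,0,0],3]]';python3 g.py .5597 .175 .0095 9
```

```text
time_s: 20.05
eef_pos: [0.5617, 0.1752, 0.0183]
eef_rot: [0.705, -0.705, -0.057, 0.054]
wrist_force: [-0.3, 0.3, -0.9]
opening: 0.453
t 20.05 pos [0.5617 0.1752 0.0183] head 9.0 open 3.87 F [-0.3  0.3 -0.9] q6 -0.06
turn rotvec tool [ 0.    -0.001  0.004] then shift cm [-0.2   0.88  0.01]
```

```bash
python3 -m jog '[[[-0.1,0.4,0],[0,0,0],3],[[-0.1,0.3,0],[0,0,0],3],[[0,0.1,0],[0,0,0],3],[[0,0,0],[0,0,0],3],[[0,0,0],[0,0,0],3]]';python3 g.py .5597 .175 .0095 9
```

```text
time_s: 20.47
eef_pos: [0.5603, 0.1748, 0.0103]
eef_rot: [0.705, -0.705, -0.057, 0.053]
wrist_force: [-0.4, 0.8, -0.2]
opening: 0.46
t 20.47 pos [0.5603 0.1748 0.0103] head 9.0 open 3.93 F [-0.4  0.8 -0.2] q6 -0.06
turn rotvec tool [ 0.    -0.     0.006] then shift cm [-0.06  0.08  0.03]
```

```bash
python3 -m jog '[[[0,0.1,0],[0,0,0],3],[[0,0,0],[0,0,0],5.5],[[0,0,0],[0,0,0],5.5],[[0,0,0],[0,0,0],5.5],[[0,0,0],[0,0,0],5.5],[[0,-1.5,0],[0,0,0],5.5],[[0,-4,0],[0,0,0],6],[[0,-4,0],[0,0,0],6.5],[[0,-1,0],[0,0,0],6.5],[[0,0,-3.8],[0,0,0],6.5],[[0,0,-3.8],[0,0,0],6.5],[[0,0,-3.8],[0,0,0],6.5]]';python3 g.py .570 -.283 .12 9
```

```text
time_s: 21.47
eef_pos: [0.5777, 0.0666, 0.1207]
eef_rot: [0.705, -0.704, -0.062, 0.056]
wrist_force: [0.2, 0.4, 0.1]
opening: 0.762
t 21.47 pos [0.5777 0.0666 0.1207] head 9.6 open 6.50 F [0.2 0.4 0.1] q6 -0.26
turn rotvec tool [-0.001  0.011  0.009] then shift cm [ -6.23   0.07 -34.41]
```

```bash
python3 -m jog '[[[-0.7,0,-3.8],[0,0.01,0.008],6.5],[[-0.7,0,-3.8],[0,0,0],6.5],[[-0.7,0,-3.8],[0,0,0],6.5],[[-0.7,0,-3.8],[0,0,0],6.5],[[-0.7,0,-3.8],[0,0,0],6.5],[[-0.7,0,-3.8],[0,0,0],6.5],[[-0.7,0,-3.8],[0,0,0],6.5],[[-0.7,0,-3.8],[0,0,0],6.5],[[0,0,-2.5],[0,0,0],6.5],[[0,0,0],[0,0,0],6.5],[[0,0,0],[0,0,0],6.5],[[0,0,0],[0,0,0],6.5]]';python3 g.py .570 -.283 .05 9
python3 - <<'E'
from h import *
c=imaging.camera('top');P=cloud(c);cv2.imwrite('pics/t3.png',c['frame'][:,:,::-1])
C=np.array([.5597,.175]);a=np.radians(9);X=np.array([np.cos(a),np.sin(a)]);Y=np.array([-X[1],X[0]])
q=(P[...,:2]-C)@np.array([X,Y]).T
s=(P[...,2]>.026)&(P[...,2]<.045)&(abs(q[...,0])<.05)&(abs(q[...,1])<.055)
print(np.median(P[s],0),rect(q[s]))
E
```

```text
time_s: 22.47
eef_pos: [0.5741, -0.2924, 0.123]
eef_rot: [-0.703, 0.707, 0.057, -0.05]
wrist_force: [0.3, 1.2, 1.3]
opening: 0.758
t 22.47 pos [ 0.5741 -0.2924  0.123 ] head 8.6 open 6.47 F [0.3 1.2 1.3] q6 -0.81
turn rotvec tool [ 0.006 -0.006  0.009] then shift cm [-0.26  7.3   1.  ]
[0.56047941 0.17299891 0.03176424] (0.0006113052368164062, -0.001573772430419922, 40.46393585205078, 60.230735778808594, np.float32(90.532166))
```

```bash
python3 -m jog '[[[-0.1,2,0.5],[0.005,-0.005,0.008],6.5],[[-0.1,2,0.3],[0,0,0],6.5],[[0,2,0],[0,0,0],6.5],[[0,1.5,0],[0,0,0],6.5],[[0,0,0],[0,0,0],6.5],[[0,0,0],[0,0,0],6.5]]';python3 g.py .570 -.283 .009 9
```

```text
time_s: 23.02
eef_pos: [0.5733, -0.2741, 0.0472]
eef_rot: [0.705, -0.705, -0.06, 0.059]
wrist_force: [-0.4, 0.7, 0.9]
opening: 0.76
t 23.02 pos [ 0.5733 -0.2741  0.0472] head 9.6 open 6.49 F [-0.4  0.7  0.9] q6 -0.80
turn rotvec tool [0.    0.011 0.002] then shift cm [-0.47  3.82 -0.82]
```

```bash
python3 -m jog '[[[-0.2,0.5,-0.4],[0,0.01,0],6.5],[[-0.2,0.8,-0.3],[0,0,0],6.5],[[0,0.9,0],[0,0,0],6.5],[[0,0.8,0],[0,0,0],6.5],[[0,0.4,0],[0,0,0],6.5],[[0,0,0],[0,0,0],6.5],[[0,0,0],[0,0,0],6.5]]';python3 g.py .570 -.283 .009 9
```

```text
time_s: 23.6
eef_pos: [0.5727, -0.2818, 0.0137]
eef_rot: [-0.704, 0.706, 0.058, -0.054]
wrist_force: [0.6, 1.0, -0.3]
opening: 0.759
t 23.60 pos [ 0.5727 -0.2818  0.0137] head 9.1 open 6.48 F [ 0.6  1.  -0.3] q6 -0.80
turn rotvec tool [0.003 0.002 0.006] then shift cm [-0.29  0.47 -0.08]
```

```bash
python3 -m jog '[[[-0.2,0.3,-0.1],[0,0,0],6.5],[[0,0.1,0],[0,0,0],6.5],[[0,0,0],[0,0,0],6.5],[[0,0,0],[0,0,0],3],[[0,0,0],[0,0,0],3],[[0,0,0],[0,0,0],3],[[0,0,0],[0,0,0],3],[[0,0,0],[0,0,0],3],[[0,0,0],[0,0,0],3]]';python3 g.py .570 -.283 .009 9
```

```text
time_s: 24.35
eef_pos: [0.5719, -0.2843, 0.0114]
eef_rot: [-0.703, 0.707, 0.059, -0.053]
wrist_force: [-0.6, 0.1, -0.3]
opening: 0.489
t 24.35 pos [ 0.5719 -0.2843  0.0114] head 9.1 open 4.17 F [-0.6  0.1 -0.3] q6 -0.81
turn rotvec tool [0.006 0.002 0.008] then shift cm [-0.16  0.24  0.15]
```

```bash
python3 -m jog '[[[0,-4,0],[0,0,0],3],[[0,-4,0],[0,0,0],3],[[0,-4,0],[0,0,0],3],[[0.5,-1,3.8],[0,0,0],3],[[0.5,0,3.8],[0,0,0],3],[[0.5,0,3.8],[0,0,0],3],[[0.5,0,3.8],[0,0,0],3],[[0.5,0,3.8],[0,0,0],3],[[0.5,0,3.8],[0,0,0],3],[[0.5,0,3.8],[0,0,0],3],[[0.5,0,3.8],[0,0,0],3],[[0.5,0,3.8],[0,0,0],3]]';python3 -m jog '[[[0.5,0,3],[0,0,0],3],[[0,0,0],[0,0,0],3],[[0,0,0],[0,0,0],3]]';python3 g.py .5605 .174 .06 9
```

```text
time_s: 25.35
eef_pos: [0.5616, 0.0666, 0.1455]
eef_rot: [-0.704, 0.707, 0.055, -0.047]
wrist_force: [1.3, -0.6, -0.2]
opening: 0.486
time_s: 25.6
eef_pos: [0.5603, 0.1068, 0.1455]
eef_rot: [-0.704, 0.706, 0.058, -0.05]
wrist_force: [0.2, -0.9, -0.1]
opening: 0.492
t 25.60 pos [0.5603 0.1068 0.1455] head 8.8 open 4.20 F [ 0.2 -0.9 -0.1] q6 -0.17
turn rotvec tool [ 0.003 -0.003  0.01 ] then shift cm [1.08 8.55 6.64]
```

```bash
python3 -m jog '[[[0.6,0,3],[0,0,0.01],3],[[0.5,0,2],[0,0,0],3],[[0,0,1],[0,0,0],3],[[0,2,0],[0,0,0],3],[[0,2,0],[0,0,0],3],[[0,2,0],[0,0,0],3],[[0,0.5,0],[0,0,0],3],[[0,0,0],[0,0,0],3],[[0,0,0],[0,0,0],3]]';python3 g.py .5605 .174 .0405 9
```

```text
time_s: 26.35
eef_pos: [0.5643, 0.1617, 0.0795]
eef_rot: [-0.703, 0.707, 0.053, -0.051]
wrist_force: [0.2, 0.6, -0.6]
opening: 0.486
t 26.35 pos [0.5643 0.1617 0.0795] head 8.5 open 4.15 F [ 0.2  0.6 -0.6] q6 -0.06
turn rotvec tool [ 0.006 -0.009  0.002] then shift cm [-0.18  3.9   1.27]
```

```bash
python3 -m jog '[[[-0.1,0.7,0.6],[0.005,-0.008,0],3],[[-0.1,0.8,0.4],[0,0,0],3],[[0,0.8,0.2],[0,0,0],3],[[0,0.6,0],[0,0,0],3],[[0,0,0],[0,0,0],3],[[0,0,0],[0,0,0],3]]';python3 g.py .5605 .174 .0405 9
```

```text
time_s: 26.85
eef_pos: [0.5628, 0.1735, 0.0513]
eef_rot: [-0.705, 0.705, 0.058, -0.052]
wrist_force: [0.8, -0.2, -0.2]
opening: 0.489
t 26.85 pos [0.5628 0.1735 0.0513] head 8.9 open 4.17 F [ 0.8 -0.2 -0.2] q6 -0.06
turn rotvec tool [ 0.001 -0.002  0.008] then shift cm [-0.22  1.08  0.08]
```

```bash
python3 -m jog '[[[-0.1,0.4,0.1],[0,0,0.008],3],[[-0.1,0.3,0],[0,0,0],3],[[0,0.2,0],[0,0,0],3],[[0,0,0],[0,0,0],3],[[0,0,0],[0,0,0],3]]';python3 g.py .5605 .174 .0405 9
```

```text
time_s: 27.27
eef_pos: [0.5609, 0.1745, 0.0418]
eef_rot: [-0.704, 0.705, 0.055, -0.055]
wrist_force: [0.2, -0.1, -0.0]
opening: 0.485
t 27.27 pos [0.5609 0.1745 0.0418] head 8.9 open 4.14 F [ 0.2 -0.1 -0. ] q6 -0.05
turn rotvec tool [ 0.001 -0.001 -0.   ] then shift cm [-0.05  0.13 -0.04]
```

```bash
python3 -m jog '[[[0,0.12,0],[0,0,0],3],[[0,0,0],[0,0,0],3],[[0,0,0],[0,0,0],6],[[0,0,0],[0,0,0],6],[[0,0,0],[0,0,0],6],[[0,0,0],[0,0,0],6],[[0,-1.5,0],[0,0,0],6],[[0,-3,0],[0,0,0],5],[[0,-3,0],[0,0,0],4],[[0,-1,0],[0,0.09,0],4],[[0,0,0],[0,0.09,0],4],[[0,0,0],[0,0.09,0],4]]';python3 g.py .4708 -.1549 .11 -7
```

```text
time_s: 28.27
eef_pos: [0.5606, 0.1743, 0.1295]
eef_rot: [-0.705, 0.706, -0.044, 0.043]
wrist_force: [0.2, 0.4, 0.1]
opening: 0.471
t 28.27 pos [0.5606 0.1743 0.1295] head -7.0 open 4.02 F [0.2 0.4 0.1] q6 0.22
turn rotvec tool [ 0.002 -0.    -0.001] then shift cm [ -4.9    1.95 -33.77]
```

```bash
python3 -m jog '[[[-0.6,0,-3.8],[0,0,0],4],[[-0.6,0,-3.8],[0,0,0],4],[[-0.6,0,-3.8],[0,0,0],4],[[-0.6,0,-3.8],[0,0,0],4],[[-0.6,0,-3.8],[0,0,0],4],[[-0.6,0,-3.8],[0,0,0],4],[[-0.6,0,-3.8],[0,0,0],4],[[-0.6,0,-3.8],[0,0,0],4],[[0,0,-2],[0,0,0],4],[[0,0,0],[0,0,0],4],[[0,0,0],[0,0,0],4],[[0,0,0],[0,0,0],4]]';python3 g.py .4708 -.1549 .04 -7
python3 - <<'E'
from h import *
c=imaging.camera('top');P=cloud(c)
C=np.array([.5597,.175]);a=np.radians(9);X=np.array([np.cos(a),np.sin(a)]);Y=np.array([-X[1],X[0]])
q=(P[...,:2]-C)@np.array([X,Y]).T
n=(abs(q[...,0])<.05)&(abs(q[...,1])<.055)
for lo,hi in [(.026,.042),(.046,.07)]:
    s=(P[...,2]>lo)&(P[...,2]<hi)&n
    print(np.median(P[s],0),rect(q[s]))
c=imaging.camera('wrist');cv2.imwrite('pics/w2.png',c['frame'][:,:,::-1])
E
```

```text
time_s: 29.27
eef_pos: [0.471, -0.1529, 0.1342]
eef_rot: [-0.705, 0.707, -0.04, 0.048]
wrist_force: [-0.2, -0.3, 0.5]
opening: 0.468
t 29.27 pos [ 0.471  -0.1529  0.1342] head -7.2 open 4.00 F [-0.2 -0.3  0.5] q6 -0.43
turn rotvec tool [ 0.002 -0.003  0.012] then shift cm [ 0.    9.42 -0.2 ]
[0.55958604 0.1706287  0.0318537 ] (8.140754699707031e-05, -0.0016119136810302734, 41.93914031982422, 60.238338470458984, np.float32(90.5508))
[0.56064862 0.17332769 0.05320511] (0.000936866283416748, -0.0010990028381347655, 42.58632278442383, 42.683284759521484, np.float32(127.33725))
```

View pics/w2.png

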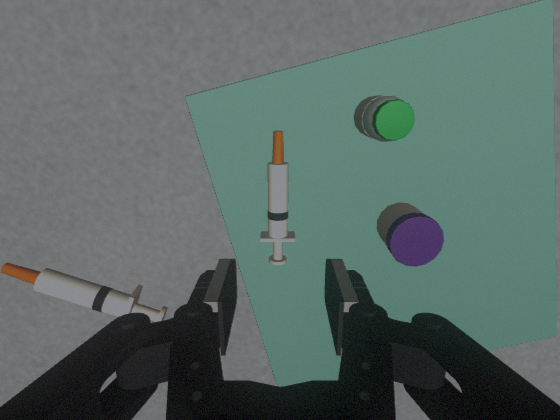

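```bash
python3 -m jog '[[[0,2,-0.1],[0,0,0.01],4],[[0,2.5,0],[0,0,0],4],[[0,2.5,0],[0,0,0],4],[[0,1.5,0],[0,0,0],4],[[0,0,0],[0,0,0],4],[[0,0,0],[0,0,0],4]]';python3 g.py .4708 -.1549 .006 -7
```

```text
time_s: 29.87
eef_pos: [0.4752, -0.1458, 0.0477]
eef_rot: [-0.705, 0.707, -0.037, 0.041]
wrist_force: [0.8, -0.1, 0.1]
opening: 0.465
t 29.87 pos [ 0.4752 -0.1458  0.0477] head -6.3 open 3.97 F [ 0.8 -0.1  0.1] q6 -0.43
turn rotvec tool [0.002 0.011 0.005] then shift cm [-0.33  4.17 -0.96]
```

```bash
python3 -m jog '[[[-0.2,0.5,-0.5],[0,0.01,0],4],[[-0.1,0.9,-0.3],[0,0,0],4],[[0,1,0],[0,0,0],4],[[0,0.8,0],[0,0,0],4],[[0,0.4,0],[0,0,0],4],[[0,0,0],[0,0,0],4],[[0,0,0],[0,0,0],4]]';python3 g.py .4708 -.1549 .006 -7
```

```text
time_s: 30.45
eef_pos: [0.4739, -0.1541, 0.0116]
eef_rot: [-0.704, 0.708, -0.038, 0.046]
wrist_force: [-0.3, 0.6, 0.1]
opening: 0.465
t 30.45 pos [ 0.4739 -0.1541  0.0116] head -6.8 open 3.97 F [-0.3  0.6  0.1] q6 -0.43
turn rotvec tool [0.004 0.003 0.011] then shift cm [-0.3   0.56 -0.12]
```

```bash
python3 -m jog '[[[-0.2,0.3,-0.1],[0,0,0.01],4],[[0,0.1,0],[0,0,0],4],[[0,0,0],[0,0,0],4],[[0,0,0],[0,0,0],0.8],[[0,0,0],[0,0,0],0.8],[[0,0,0],[0,0,0],0.8],[[0,0,0],[0,0,0],0.8],[[0,0,0],[0,0,0],0.8],[[0,0,0],[0,0,0],0.8],[[0,0,0],[0,0,0],0.8]]';python3 g.py .4708 -.1549 .006 -7
```

```text
time_s: 31.28
eef_pos: [0.4727, -0.1556, 0.0086]
eef_rot: [-0.704, 0.708, -0.042, 0.043]
wrist_force: [0.4, 0.0, 0.2]
opening: 0.155
t 31.28 pos [ 0.4727 -0.1556  0.0086] head -6.8 open 1.33 F [0.4 0.  0.2] q6 -0.43
turn rotvec tool [0.006 0.003 0.002] then shift cm [-0.2   0.26  0.05]
```

```bash
python3 -m jog '[[[0,-4,0],[0,0,0],0.8],[[0,-4,0],[0,0,0],0.8],[[0,-4,0],[0,-0.09,0],0.8],[[0,-1,0],[0,-0.09,0],0.8],[[0,0,0],[0,-0.09,0],0.8],[[1,0,3.7],[0,0,0],0.8],[[1,0,3.7],[0,0,0],0.8],[[1,0,3.7],[0,0,0],0.8],[[1,0,3.7],[0,0,0],0.8],[[1,0,3.7],[0,0,0],0.8],[[1,0,3.7],[0,0,0],0.8],[[1,0,3.7],[0,0,0],0.8]]';python3 -m jog '[[[0,0,0],[0,0,0],0.8],[[0,0,0],[0,0,0],0.8]]';python3 g.py .5103 .1672 .06 9
```

```text
time_s: 32.28
eef_pos: [0.5007, 0.1149, 0.1425]
eef_rot: [-0.703, 0.707, 0.053, -0.053]
wrist_force: [1.2, -0.3, -0.1]
opening: 0.152
time_s: 32.45
eef_pos: [0.5, 0.1227, 0.1425]
eef_rot: [-0.704, 0.706, 0.056, -0.056]
wrist_force: [-0.3, 0.0, 0.6]
opening: 0.154
t 32.45 pos [0.5    0.1227 0.1425] head 9.2 open 1.32 F [-0.3  0.   0.6] q6 -0.15
turn rotvec tool [ 0.003  0.003 -0.   ] then shift cm [1.71 8.25 4.24]
```

Run:
```python
from h import *
c=imaging.camera('wrist');cv2.imwrite('pics/w3.png',c['frame'][:,:,::-1])
```

```text
(no output)
```

View pics/w3.png

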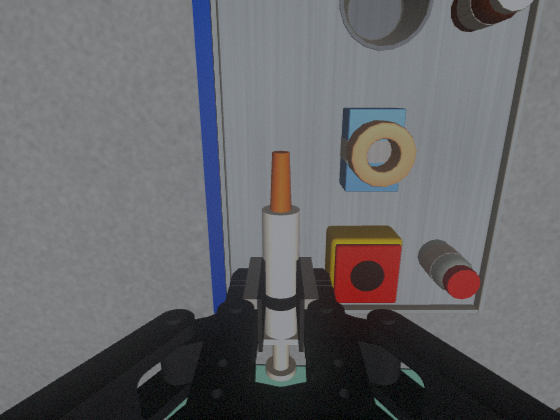

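```bash
python3 -m jog '[[[0.8,0,2],[0,0,0],0.8],[[0.7,0,1.5],[0,0,0],0.8],[[0,1,0.5],[0,0,0],0.8],[[0,2,0],[0,0,0],0.8],[[0,2,0],[0,0,0],0.8],[[0,2,0],[0,0,0],0.8],[[0,0,0],[0,0,0],0.8],[[0,0,0],[0,0,0],0.8]]';python3 g.py .5103 .1672 .01 9
```

```text
time_s: 33.17
eef_pos: [0.5089, 0.1559, 0.0678]
eef_rot: [-0.704, 0.707, 0.052, -0.053]
wrist_force: [0.6, 0.3, -0.4]
opening: 0.156
t 33.17 pos [0.5089 0.1559 0.0678] head 8.5 open 1.33 F [ 0.6  0.3 -0.4] q6 -0.07
turn rotvec tool [ 0.005 -0.008 -0.001] then shift cm [0.32 5.78 1.1 ]
```

```bash
python3 -m jog '[[[0.1,0.8,0.6],[0.005,-0.008,0],0.8],[[0.1,1.2,0.4],[0,0,0],0.8],[[0,1.2,0.1],[0,0,0],0.8],[[0,1,0],[0,0,0],0.8],[[0,0.5,0],[0,0,0],0.8],[[0,0,0],[0,0,0],0.8],[[0,0,0],[0,0,0],0.8]]';python3 g.py .5103 .1672 .01 9
```

```text
time_s: 33.75
eef_pos: [0.5107, 0.1663, 0.0179]
eef_rot: [0.705, -0.705, -0.055, 0.054]
wrist_force: [-0.4, 0.8, 0.0]
opening: 0.153
t 33.75 pos [0.5107 0.1663 0.0179] head 8.9 open 1.31 F [-0.4  0.8  0. ] q6 -0.06
turn rotvec tool [-0.001 -0.002  0.002] then shift cm [-0.02  0.79  0.1 ]
```

```bash
python3 -m jog '[[[0,0.4,0.1],[0,0,0],0.8],[[0,0.3,0],[0,0,0],0.8],[[0,0.1,0],[0,0,0],0.8],[[0,0,0],[0,0,0],0.8],[[0,0,0],[0,0,0],0.8]]';python3 g.py .5103 .1672 .01 9
```

```text
time_s: 34.17
eef_pos: [0.5125, 0.1678, 0.0125]
eef_rot: [0.705, -0.705, -0.057, 0.053]
wrist_force: [0.0, -0.1, 0.2]
opening: 0.154
t 34.17 pos [0.5125 0.1678 0.0125] head 8.9 open 1.32 F [ 0.  -0.1  0.2] q6 -0.06
turn rotvec tool [-0.    -0.001  0.006] then shift cm [-0.23  0.25 -0.03]
```

```bash
python3 -m jog '[[[-0.2,0.2,0],[0,0,0],0.8],[[0,0.1,0],[0,0,0],0.8],[[0,0,0],[0,0,0],0.8],[[0,0,0],[0,0,0],2.3],[[0,0,0],[0,0,0],2.3],[[0,0,0],[0,0,0],2.3],[[0,-0.8,0],[0,0,0],2.3],[[0,-2,0],[0,0,0],2.3],[[0,-4,0],[0,0,0],2.3],[[0,-4,0],[0,0,0],2.3],[[0,-4,0],[0,0,0],2.3],[[0,0,0],[0,0,0],2.3]]';python3 -m jog '[[[0,0,-4],[0,0,0],2.3],[[0,0,-4],[0,0,0],2.3],[[0,0,-4],[0,0,0],2.3],[[0,0,-4],[0,0,0],2.3],[[0,0,-4],[0,0,0],2.3],[[0,0,-4],[0,0,0],2.3],[[0,0,0],[0,0,0],2.3],[[0,0,0],[0,0,0],2.3],[[0,0,0],[0,0,0],2.3],[[0,0,0],[0,0,0],2.3]]'
python3 - <<'E'
from h import *
c=imaging.camera('top');P=cloud(c);np.savez('t4.npz',**c)
cv2.imwrite('pics/t4.png',cv2.resize(c['frame'][90:260,85:480],None,fx=2,fy=2,interpolation=2)[:,:,::-1])
C=np.array([.5597,.175]);a=np.radians(9);X=np.array([np.cos(a),np.sin(a)]);Y=np.array([-X[1],X[0]])
q=(P[...,:2]-C)@np.array([X,Y]).T
def g(n,x0,x1,y0,y1,lo,hi):
    s=(q[...,0]>x0)&(q[...,0]<x1)&(q[...,1]>y0)&(q[...,1]<y1)&(P[...,2]>lo)&(P[...,2]<hi)
    print(n,s.sum(),np.round(rect(q[s]),4).tolist(),P[s][:,2].max().round(4))
g('swab',-.03,.05,-.055,.055,.026,.042);g('tape',-.05,.05,-.055,.055,.046,.07)
g('amber',.04,.1,.06,.13,.05,.07);g('red',.04,.1,-.13,-.06,.05,.07)
g('syr',-.1,-.025,-.1,.1,.0085,.03);g('barrel',-.1,-.025,-.1,.1,.0165,.03)
for n,(u,v),r in [('green',(333,177),12),('jar',(381,169),14)]: print(n,top_of(P,u,v,r)[:3])
E
```

```text
time_s: 35.17
eef_pos: [0.5074, 0.1671, 0.1631]
eef_rot: [0.705, -0.705, -0.055, 0.055]
wrist_force: [1.8, 1.2, 1.8]
opening: 0.271
time_s: 36.0
eef_pos: [0.5497, -0.0784, 0.1718]
eef_rot: [-0.704, 0.706, 0.063, -0.051]
wrist_force: [0.8, 0.5, -0.3]
opening: 0.272
swab 455 [0.0007, -0.0016, 40.2882, 60.358, 90.4982] 0.0419
tape 379 [0.0071, -0.0014, 42.6583, 42.9184, 111.4328] 0.0583
amber 161 [0.0682, 0.0957, 23.8245, 23.6995, 37.1228] 0.0606
red 159 [0.0686, -0.0968, 23.1111, 24.1301, 173.4935] 0.0611
syr 467 [-0.0628, -0.0008, 194.8323, 72.3176, 89.3715] 0.0298
barrel 290 [-0.0434, -0.001, 194.8323, 33.5555, 89.3715] 0.0298
green (np.float64(0.05366157534029221), (0.541955078125, -0.0899122314453125, 9.997052192687988, 2.4612298011779785, np.float32(52.283813)), array([ 0.54160254, -0.09054479]))
jar (np.float64(0.044950628227812664), (0.557032470703125, -0.18242953491210936, 36.15858459472656, 16.279142379760742, np.float32(68.244415)), array([ 0.55801779, -0.18294804]))
```

View pics/t4.png

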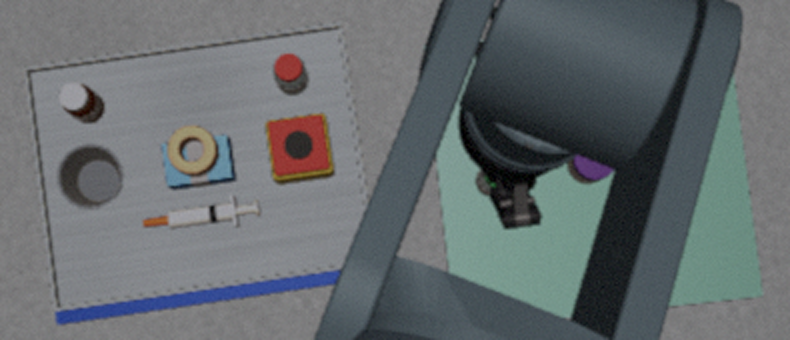

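```bash
python3 - <<'E'
from h import *
c=dict(np.load('t4.npz'));P=cloud(c)
C=np.array([.5597,.175]);a=np.radians(9);X=np.array([np.cos(a),np.sin(a)]);Y=np.array([-X[1],X[0]])
q=(P[...,:2]-C)@np.array([X,Y]).T
s=(abs(q[...,0])<.05)&(abs(q[...,1])<.05)&(P[...,2]>.046)&(P[...,2]<.07)
A=np.c_[q[s],np.ones(s.sum())];print('tape plane',np.linalg.lstsq(A,P[s][:,2],rcond=None)[0])
for u,v in [(157,201.5),(186.5,197.3),(214.5,194)]: print((ray(c,u,v,.012)[:2]-C)@np.array([X,Y]).T)
E
python3 -m jog '[[[0,-3,0],[0,0,0],2.3],[[0,-3,0],[0,0,0],2.3],[[-3.5,0,-2],[0,0,0],2.3],[[-3.5,0,-2],[0,0,0],2.3],[[-3.5,0,-2],[0,0,0],2.3],[[-3.5,0,-2],[0,0,0],2.3],[[-3.5,0,-2],[0,0,0],2.3],[[-3.5,0,-2],[0,0,0],2.3],[[0,0,0],[0,0,0],2.3],[[0,0,0],[0,0,0],2.3],[[0,0,0],[0,0,0],2.3],[[0,0,0],[0,0,0],2.3]]'
python3 - <<'E'
from h import *
c=imaging.camera('top');P=cloud(c)
for n,(u,v),r in [('green',(333,177),12),('jar',(381,169),14)]: print(n,top_of(P,u,v,r)[:3])
c=imaging.camera('scene');cv2.imwrite('pics/s4.png',cv2.resize(c['frame'][100:400,150:400],None,fx=2,fy=2)[:,:,::-1])
E
```

```text
tape plane [0.01918285 0.0058205  0.05305503]
[-0.04716545  0.05547192]
[-0.04703853  0.0006443 ]
[-0.04818268 -0.05134694]
time_s: 37.05
eef_pos: [0.3575, -0.2225, 0.2312]
eef_rot: [-0.703, 0.705, 0.073, -0.061]
wrist_force: [0.3, 0.7, 0.1]
opening: 0.27
green (np.float64(0.056998359520755555), (0.5500877685546876, -0.09687165832519531, 23.920555114746094, 22.72909927368164, np.float32(41.547268)), array([ 0.55009949, -0.09728961]))
jar (np.float64(0.045443493124440106), (0.5683909301757812, -0.18640530395507812, 38.46445846557617, 38.032039642333984, np.float32(1.8986392)), array([ 0.56772927, -0.1865828 ]))
```

View pics/s4.png

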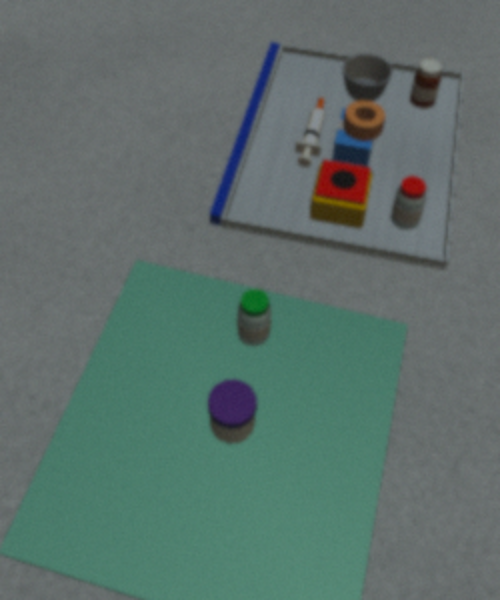

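```bash
python3 -c "
from bench import ctrl
print(ctrl.hand_in())"
```

```text
the job is handed in; nothing more can be done
None
```

I laid out the tray as asked and handed the job in at about 37 s of the 120 s. By my last camera check everything was within its limits. No verdict came back.

These are the last measurements, taken with the top camera in the tray frame (calibration good to about 2 mm):

| Thing | Measured | Limit |
|---|---|---|
| Swab box | 0.7 mm and -1.6 mm from midway, 0.5° off the row | 13 mm, 15° |
| Tape roll | 6.4 mm off the swab box centre, tilt about 0.02 rad | 12 mm, 0.1 rad |
| Syringe | 48 mm in front of the swab box, about 2 mm off sideways, about 1° off the row | 31–70 mm, 18 mm, 15° |
| Brown vial | 68 mm behind the bowl, about 1 mm off sideways, upright | 47–92 mm, 15 mm |
| Red-capped vial | 69 mm behind the sharps box, about 2 mm off sideways, upright | 47–92 mm, 15 mm |
| Green-capped vial and purple-lidded jar | less than 1 mm from the start, still upright | 20 mm |

- **Tape roll:** it was within about 1 mm of centre after I placed it. It shifted about 6 mm towards the back while I placed the syringe, probably brushed by the gripper. It is flat and inside the limit, so I left it rather than risk another touch.
- **Which syringe:** I took the one on the mat, measured at 107 mm. The one on the bench measured 137 mm.
- **Regrips:** I re-gripped the red-capped vial once because the first grip was about 9 mm off-centre. I re-gripped the brown vial once because the first grip was too high.

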